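# Serve the walnuts from the nut carousel

## Task

Serve the walnuts: turn the wooden carousel until the bay with the three walnuts stands squarely at the open spout of the white pan, then tip the pan fully by pressing its red lever pad all the way down, so that all the walnuts roll into the blue bowl. Let the lever come back up gently, without letting the pan slam, until the pan lies level again; keep the hazelnuts and pecans in the carousel, and leave the bowl, the lemon, the garlic and the pepper mill where they are.

Things in the scene. Friction and masses are not known exactly. Their poses are not given: they have to be found in the camera images.
- stand: Beech stand, fixed: a 195 x 196 mm foot board with two cheeks that carry the axle of the white pan. Origin on the worktop under the middle of the pan; its -y axis points to the spout side, its -x axis to the side of the lever.
- cradle (a joint): Tipping angle of the white pan about a level axle 110 mm up, 85 mm from its middle towards the spout, along the stand's x: 0 level, 0.75 rad at the stop, spout down. It falls back level by its own weight, a little damped; 3 to 8 N on the lever pad move and hold it. Pan 184 mm across, rim 157 mm above the worktop when level, open only at the spout (76 degrees wide).
- gate (a point): Point in the opening of the pan's rim, 80 mm from the pan's middle towards the spout, 131 mm above the worktop when level; it tips with the pan.
- lever_pad (a point): Middle of the top of the red lever pad, 36 mm across, on a steel arm beside the pan, fixed to its axle (125 mm from axle to pad). Pan level: 164 mm above the worktop, the arm rising at 21.5 degrees towards the pad. Pressing it down 92 mm, nearly straight (its path is an arc about the axle), tips the pan fully.
- carousel: Wooden carousel, 169 mm across, sits on a spindle in the middle of the pan, turns freely on it (2 to 3 N at a knob), stays where left. Origin: middle of its underside, 119 mm above the worktop. Four 90 degree bays along its axes: +y walnuts, +x hazelnuts, -x pecans, -y empty. Dividers reach 45 mm above the origin, hub 53 mm, nuts stay below; only the knobs stand higher.
- walnut_bay (a point): Outer mouth of the walnut bay, on the carousel's +y axis 80 mm from its middle, 12 mm above its underside. It meets gate when the bay is squarely at the spout.
- bowl_in (a point): Middle of the inner floor of the loose blue bowl, 140 mm across and 58 mm high, which stands ready under the spout.
- knob_a (a point): Dark finger knob between hazelnuts and walnuts: upright, 15 to 18 mm thick, 30 mm tall, on the end of a divider 74 mm from the carousel's middle. The point is at its mid height, 178 mm above the worktop; its top is 15 mm higher, its foot 15 mm lower.
- knob_b (a point): Dark finger knob between walnuts and pecans: upright, 15 to 18 mm thick, 30 mm tall, on the end of a divider 74 mm from the carousel's middle. The point is at its mid height, 178 mm above the worktop; its top is 15 mm higher, its foot 15 mm lower.
- knob_c (a point): Dark finger knob between pecans and the empty bay: upright, 15 to 18 mm thick, 30 mm tall, on the end of a divider 74 mm from the carousel's middle. The point is at its mid height, 178 mm above the worktop; its top is 15 mm higher, its foot 15 mm lower.
- knob_d (a point): Dark finger knob between the empty bay and hazelnuts: upright, 15 to 18 mm thick, 30 mm tall, on the end of a divider 74 mm from the carousel's middle. The point is at its mid height, 178 mm above the worktop; its top is 15 mm higher, its foot 15 mm lower.
- walnut_1_mid (a point): Tan walnut in its shell, 33 x 30 mm, loose, one of three in the walnut bay; the point is its centre.
- walnut_2_mid (a point): Tan walnut in its shell, 33 x 30 mm, loose, one of three in the walnut bay; the point is its centre.
- walnut_3_mid (a point): Tan walnut in its shell, 33 x 30 mm, loose, one of three in the walnut bay; the point is its centre.
- hazelnut_1_mid (a point): Brown hazelnut in its shell, 20 mm, loose, one of three in the hazelnut bay; the point is its centre.
- hazelnut_2_mid (a point): Brown hazelnut in its shell, 20 mm, loose, one of three in the hazelnut bay; the point is its centre.
- hazelnut_3_mid (a point): Brown hazelnut in its shell, 20 mm, loose, one of three in the hazelnut bay; the point is its centre.
- pecan_1_mid (a point): Dark brown pecan in its shell, 36 x 20 mm, loose, one of three in the pecan bay; the point is its centre.
- pecan_2_mid (a point): Dark brown pecan in its shell, 36 x 20 mm, loose, one of three in the pecan bay; the point is its centre.
- pecan_3_mid (a point): Dark brown pecan in its shell, 36 x 20 mm, loose, one of three in the pecan bay; the point is its centre.
- lemon_2: Lemon, 72 x 55 x 56 mm, a bystander; origin at the middle of its underside.
- garlic: Garlic bulb, 60 x 60 x 59 mm, a bystander; origin at the middle of its underside.
- pepper: Pepper mill with a grey top, 44 mm across, 90 mm tall, a bystander; origin at the middle of its underside.

How it is judged (in metres and radians):
On the way, in this order (a step that is already met when the one before it is completed fails the run):
1. the walnut bay stands squarely at the spout (within 22 mm), the pan still level (distance between walnut_bay and gate below 0.022 m and value of joint cradle below 0.05 rad), for 0.2 s.
2. the pan is tipped right down (past 0.62 rad) with the walnut bay at the spout (within 26 mm) (value of joint cradle above 0.62 rad and distance between walnut_bay and gate below 0.026 m), for 0.2 s.
At the end, for the whole second after the job is handed in: All three walnuts lie in the blue bowl (within 62 mm of its middle and below 70 mm), the hazelnuts and pecans are all still in the carousel (within 100 mm of its middle), the pan is level to 0.03 rad and at rest (value of joint cradle below 0.03 rad and horizontal distance between each of walnut_1_mid, walnut_2_mid, walnut_3_mid and bowl_in below 0.062 m and height (world z) of each of walnut_1_mid, walnut_2_mid, walnut_3_mid below 0.07 m and distance between each of hazelnut_1_mid, hazelnut_2_mid, hazelnut_3_mid, pecan_1_mid, pecan_2_mid, pecan_3_mid and carousel below 0.1 m and linear speed of carousel below 0.02 m/s); the robot touches nothing.
It fails at once if the pan slams back or is flung (faster than 1.8 rad/s) (velocity of joint cradle below -1.8 rad/s or velocity of joint cradle above 1.8 rad/s).
It fails at once if a hazelnut or pecan leaves the carousel (distance between any of hazelnut_1_mid, hazelnut_2_mid, hazelnut_3_mid, pecan_1_mid, pecan_2_mid, pecan_3_mid and carousel above 0.115 m).
It fails at once if the bowl is pushed out of place by more than 25 mm (distance of bowl_in from where it was at the start of the episode above 0.025 m).
It fails at once if a bystander (lemon, garlic, pepper mill) is moved by more than 30 mm (distance of any of lemon_2, garlic, pepper from where it was at the start of the episode above 0.03 m).
It also fails if it takes over 61 s, if anything falls off the work surface, if the arm or the gripper's body presses on something with over 40 N, if the wrist force passes 120 N, or if a joint passes its speed limit or range.

## Robot

A 6-joint arm with a two-finger parallel gripper is mounted at the origin on a cart in front of the work surface, level with it; the furniture and walls round the work are solid. World frame = base frame: x ahead of the robot, y to its left, z up, the work surface at z = 0. Lengths are in mm, angles in rad, forces in N, time in s.
With the tool pointing down it reaches from about 300 to 775 mm from the base axis. Payload 14.6 kg.
Tool frame: the origin (TCP) lies on the centre line of the jaws, within the pads' length; the fingertips stand ahead of it and the grasp point (between the pads) is the TCP (manip.tip_reach is the z of the fingertips in the tool frame, in mm); z points along the fingers, y is the direction in which the jaws open and shut (so a half turn about z gives the same grasp; the last joint's range is limited). The gripper opens to 94 mm and grips with 3 to 60 N. Pads are 16 mm wide; open, the fingers measure 119 mm over their backs; the gripper's body (75 mm by 177 mm) begins 78 mm behind the grasp point.
Start: joints at [-1.33, 0.3, 1.521, -0, 1.321, -0.067], TCP at [166.622, -524.143, 224.446] pointing down, gripper open.
Joint ranges: [-3.03, 3.03], [-0.79, 2.21], [0.23, 2.52], [-1.04, 4.18], [0, 3.07], [-2.55, 2.55]. Speed limits (rad/s): [2.22, 2.22, 2.57, 3.14, 3.14, 3.14].

## Interface

Orientations are given as [roll, pitch, yaw] about the fixed x, y, z axes, in that order (R = Rz(yaw) Ry(pitch) Rx(roll)).
In Python, from cell import manip, camera, search_frame, masks_of, tip_of gives the robot as it stands.
- The arm moves only by the tool send_rows, never from a script. Its argument "plan" is a list of rows, each an object with "travel": the shift along the tool's x, y, z in mm, a list of three; "delta_rot": the turn, a rotation vector about the tool's x, y, z in degrees, a list of three; "fingers": the gripper's target within -1 to 1 (shut at 1, half-way at 0, fully open at -1). In form: [{"travel": [dx, dy, dz], "delta_rot": [wx, wy, wz], "fingers": fingers}, ...]. A call has 1 to 20 rows; each row shifts and turns the commanded pose from where the row before left it, along the tool's axes as they then stand; what a row does not reach is not made up. A row lasts 1/8 s, in which the tool goes at most 62.5 mm and 10.7 degrees, less where a joint would pass 70% of its speed; a pose out of reach is approached as far as the arm can. A call is refused whole if a number of a shift passes 62.5 or a number of a turn 10.7, either way. A call with a gripper value outside its range is refused whole. The fingers move at their own pace and stop on an object; "grip_force" is the grip in N (left out, the last holds). Time passes only in rows, so rows that do not move let the fingers close. It gives the time, the measured TCP pose, the force and the opening at its end, in the units of the state.
- manip.read_state(): the state, without advancing time (a new reading comes with each control period).
- camera(name): name is "scene" or "top"; returns a dict with "color" (480x640x3 uint8, red, green, blue), "z_map" (480x640 float32, mm along the optical axis (not along the pixel's ray), 0 where there is no reading), "fov_y" (degrees; the focal length in pixels is half the picture's height over the tangent of half this angle, whatever the lens; pixels are square), "cx", "cy" (the principal point, pixels), "world_from_camera" (4x4, takes a point from camera to world coordinates). Camera axes: x right, y up, looking along -z (the intrinsics and any distortion apply to the point x, -y, -z); pixel columns grow to the right and rows downward; lengths in mm; the calibration is good to about 2 mm. A picture is of the moment at which its call begins.
- manip.sign_off(): hands the job in, once; it reports no verdict.
Trained networks look in the newest picture that a camera, given by its name, has taken for a name from the list of things; names that differ only in an ending like _2 or _b are one class to them, and where a whole thing is asked for, a point or a joint stands for the part that bears it (a point fixed in the world has none). Each returns a list of dicts, best first, with "confidence" (0 to 1); they miss things now and then, are a little off and sometimes report something else, mostly with a low value. They report only what shows in the picture. A call takes as long as a camera call.
- search_frame(name, camera): "at" ([x, y, z] in mm, in the coordinates of the camera as it stood for that picture, good to about 4 mm: the middle of the surface that is visible of it).
- masks_of(name, camera): "region" (480x640 bool, what is visible of it).
- tip_of(name, camera): "at" ([x, y, z] in mm, in the coordinates of the camera as it stood for that picture, good to about 4 mm: a listed point, or the origin of a listed thing).
The state is a dict: "clock": time; "joints": joint angles; "qd": joint speeds; "effort": joint torques, N m; "eef_pos": TCP position; "eef_rot": TCP orientation; "wrist_force": force on the tool from outside, world axes, zero at the start; "moment": the same for the moment, N m; "finger_gap": finger opening in mm.
Only numpy, scipy, OpenCV 4.12 (cv2) and the standard library are available. Lean on these libraries where they do the work, as an engineer would, in place of code of your own. Each camera call takes 0.05 s, during which the arm holds its last target. There are 200 camera calls.

## Working session

There is one attempt and no reset: what is moved stays moved. The work goes in short steps, Python scripts to look and compute and a tool call to move; the robot and the scene stay as the last step left them, time stands still between calls to the robot, and variables do not carry over. Pictures are saved under pics/ and viewed, about 8 in all and at most 12, crops included, and the job is handed in when it is done.

Besides the shell and the picture viewer there is one more tool, called after "Emit:" as name(argument=value, ...), one argument or row to a line, values as JSON. send_rows: Moves the arm, as the interface text tells. Its arguments: {"type":"object","properties":{"plan":{"type":"array"},"grip_force":{"type":"number"}},"required":["plan"]}

```bash
mkdir -p pics
cat > h.py <<'E'
import numpy as np, cv2
from cell import manip, camera, search_frame, masks_of, tip_of
def w(c,p): 
    M=np.array(c["world_from_camera"]); return (M@np.r_[p,1])[:3]
def tips(cam,names,c):
    out={}
    for n in names:
        r=tip_of(n,cam)[:3]
        out[n]=[(np.round(w(c,x["at"])).tolist(),round(x["confidence"],2)) for x in r]
    return out
def save(c,f): cv2.imwrite("pics/"+f,c["color"][:,:,::-1])
E
python3 - <<'E'
from h import *
N=["stand","gate","lever_pad","carousel","walnut_bay","bowl_in","knob_a","knob_b","knob_c","knob_d","walnut_1_mid","hazelnut_1_mid","pecan_1_mid","lemon_2","garlic","pepper"]
cs=[]
for cam in("scene","top"):
    c=camera(cam); save(c,cam+"0.png"); cs.append(c["color"])
    for k,v in tips(cam,N,c).items(): print(cam,k,v)
s=manip.read_state(); print({k:np.round(s[k],3).tolist() for k in s}, manip.tip_reach)
E
```

```text
scene stand [([473.0, -98.0, 0.0], 0.71)]
scene gate [([512.0, -169.0, 130.0], 0.83), ([375.0, 189.0, -3.0], 0.28)]
scene lever_pad []
scene carousel [([470.0, -97.0, 117.0], 0.87)]
scene walnut_bay [([516.0, -31.0, 128.0], 0.66), ([491.0, -71.0, 136.0], 0.51), ([398.0, -116.0, 175.0], 0.47)]
scene bowl_in []
scene knob_a [([547.0, -81.0, 175.0], 0.92), ([461.0, -22.0, 184.0], 0.88), ([485.0, -172.0, 176.0], 0.79)]
scene knob_b [([547.0, -81.0, 175.0], 0.92), ([461.0, -22.0, 184.0], 0.88), ([485.0, -172.0, 176.0], 0.79)]
scene knob_c [([547.0, -81.0, 175.0], 0.92), ([461.0, -22.0, 184.0], 0.88), ([485.0, -172.0, 176.0], 0.79)]
scene knob_d [([547.0, -81.0, 175.0], 0.92), ([461.0, -22.0, 184.0], 0.88), ([485.0, -172.0, 176.0], 0.79)]
scene walnut_1_mid [([486.0, -70.0, 137.0], 0.56)]
scene hazelnut_1_mid [([490.0, -69.0, 138.0], 0.44)]
scene pecan_1_mid [([449.0, -82.0, 138.0], 0.45)]
scene lemon_2 [([375.0, 189.0, -3.0], 0.59)]
scene garlic [([370.0, 189.0, -4.0], 0.81), ([422.0, -89.0, 139.0], 0.57), ([485.0, -170.0, 178.0], 0.51)]
scene pepper []
top stand []
top gate [([508.0, -16
[... 702 characters left out ...]
.0, 179.0], 0.66)]
top walnut_1_mid [([450.0, -82.0, 138.0], 0.63), ([487.0, -71.0, 139.0], 0.53), ([560.0, -251.0, 4.0], 0.25)]
top hazelnut_1_mid [([497.0, -114.0, 137.0], 0.43)]
top pecan_1_mid [([449.0, -79.0, 139.0], 0.68)]
top lemon_2 [([455.0, 368.0, 1.0], 0.94)]
top garlic [([368.0, 187.0, 2.0], 0.84)]
top pepper [([492.0, -415.0, 4.0], 0.82)]
{'clock': 1.7, 'joints': [-1.33, 0.3, 1.521, -0.0, 1.321, -0.067], 'qd': [0.001, -0.001, -0.001, 0.0, -0.0, 0.002], 'effort': [-0.0, -53.166, -35.292, 0.071, 0.021, -0.0], 'eef_pos': [166.603, -524.148, 224.459], 'eef_rot': [3.142, 0.0, 0.308], 'wrist_force': [0.426, -0.361, -0.098], 'moment': [0.022, -0.018, -0.006], 'finger_gap': 93.914} 19.0
```

View images.

View pics/top0.png

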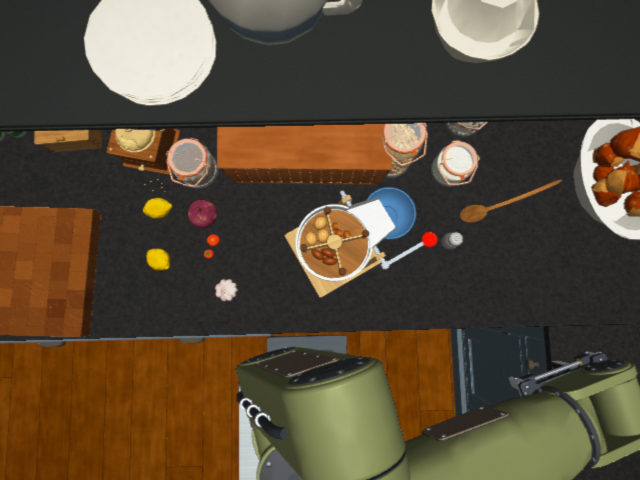

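View pics/scene0.png

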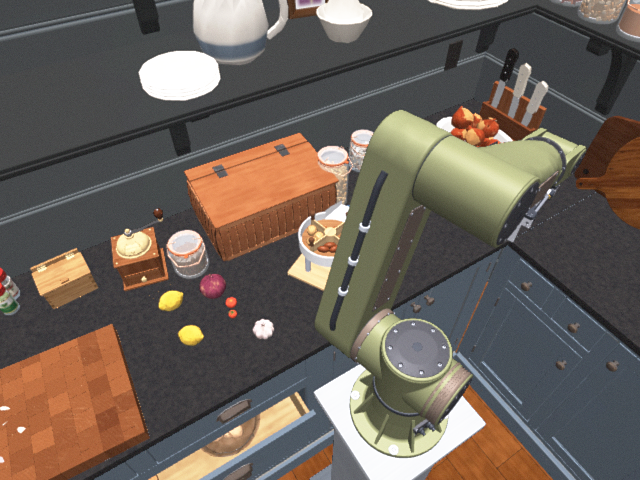

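Run:
```python
from h import *
im=cv2.imread("pics/top0.png")[185:305,280:480]
cv2.imwrite("pics/crop0.png",cv2.resize(im,None,fx=4,fy=4,interpolation=cv2.INTER_CUBIC))
c=camera("top"); M=np.array(c["world_from_camera"]); print(np.round(M,3).tolist(),c["fov_y"],c["cx"],c["cy"])
f=240/np.tan(np.radians(c["fov_y"]/2)); print(f)
def px(p):
    q=np.linalg.inv(M)@np.r_[p,1]; return np.round([c["cx"]+f*q[0]/-q[2], c["cy"]+f*q[1]/q[2]],1)
for p in [(473,-97,170),(545,-83,178),(473,-322,168),(562,-250,5),(455,368,1),(510,-168,131)]: print(p,px(p))
# lever pad red blob
hsv=cv2.cvtColor(c["color"],cv2.COLOR_RGB2HSV); m=((hsv[...,0]<6)|(hsv[...,0]>174))&(hsv[...,1]>200)&(hsv[...,2]>150)
m[:, :400]=0;m[:,470:]=0;m[300:]=0;m[:200]=0
v,u=np.nonzero(m); z=c["z_map"][v,u]; P=np.c_[(u-c["cx"])/f*z,-(v-c["cy"])/f*z,-z,np.ones(len(u))]@M.T
print(len(u),np.median(P,0),P.min(0),P.max(0))
```

```text
[[-0.026, 0.992, -0.127, 343.342], [-1.0, -0.024, 0.015, -54.215], [0.012, 0.127, 0.992, 1184.324], [0.0, 0.0, 0.0, 1.0]] 57.933577903025395 322.81816724326245 241.55985214568915
433.5639541873732
(473, -97, 170) [334.3 241.3]
(545, -83, 178) [327.6 210.7]
(473, -322, 168) [429.1 239.1]
(562, -250, 5) [386.3 215.7]
(455, 368, 1) [161.6 259.8]
(510, -168, 131) [362.1 227.7]
171 [ 473.8205086  -322.49438844  165.26914928    1.        ] [ 343.34216607 -385.55579707    1.58080966    1.        ] [ 5.02367065e+02 -5.42146987e+01  1.18432383e+03  1.00000000e+00]
```

View pics/crop0.png

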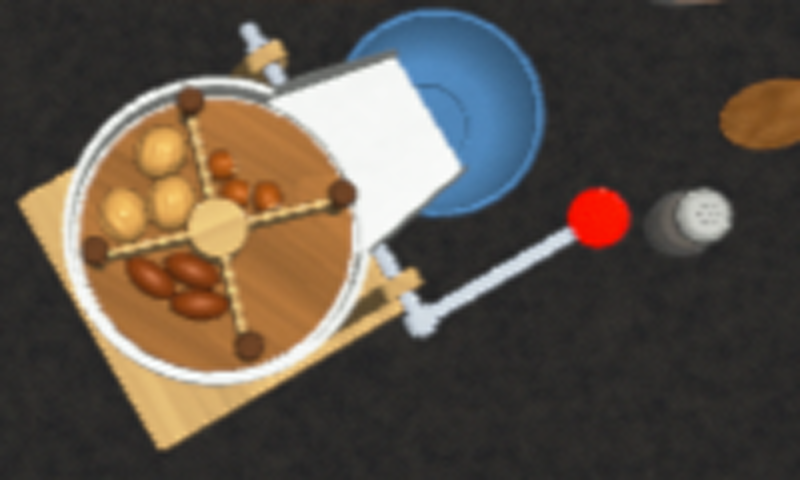

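Emit:
send_rows(
  plan=[
    {"travel": [35.7,-32.1,-2],"delta_rot": [0,0,0],"fingers": 0.3},
    {"travel": [35.7,-32.1,-2],"delta_rot": [0,0,0],"fingers": 0.3},
    {"travel": [35.7,-32.1,-2],"delta_rot": [0,0,0],"fingers": 0.3},
    {"travel": [35.7,-32.1,-2],"delta_rot": [0,0,0],"fingers": 0.3},
    {"travel": [35.7,-32.1,0],"delta_rot": [0,0,0],"fingers": 0.3},
    {"travel": [35.7,-32.1,0],"delta_rot": [0,0,0],"fingers": 0.3},
    {"travel": [35.7,-32.1,0],"delta_rot": [0,0,0],"fingers": 0.3},
    {"travel": [35.7,-32.1,0],"delta_rot": [0,0,0],"fingers": 0.3},
    {"travel": [35.7,-32.1,0],"delta_rot": [0,0,0],"fingers": 0.3},
    {"travel": [35.7,-32.1,0],"delta_rot": [0,0,0],"fingers": 0.3},
    {"travel": [35.7,-32.1,0],"delta_rot": [0,0,0],"fingers": 0.3},
    {"travel": [35.7,-32.1,0],"delta_rot": [0,0,0],"fingers": 0.3},
    {"travel": [0,0,0],"delta_rot": [0,0,-10.48],"fingers": 0.3},
    {"travel": [0,0,0],"delta_rot": [0,0,-10.48],"fingers": 0.3},
    {"travel": [0,0,0],"delta_rot": [0,0,-10.48],"fingers": 0.3},
    {"travel": [0,0,0],"delta_rot": [0,0,-10.48],"fingers": 0.3},
    {"travel": [0,0,0],"delta_rot": [0,0,-10.48],"fingers": 0.3},
    {"travel": [0,0,0],"delta_rot": [0,0,-10.48],"fingers": 0.3},
    {"travel": [0,0,0],"delta_rot": [0,0,-10.48],"fingers": 0.3},
    {"travel": [0,0,0],"delta_rot": [0,0,-10.48],"fingers": 0.3},
  ],
)

```text
clock: 4.25
eef_pos: [458.2, -27.3, 232.5]
eef_rot: [3.141, 0.0, 1.777]
wrist_force: [0.2, -0.4, -0.4]
finger_gap: 33.0
```

Run:
```python
from h import *
ims=[]
for cam in("scene","top"):
    c=camera(cam); M=np.array(c["world_from_camera"]); f=240/np.tan(np.radians(c["fov_y"]/2))
    q=np.linalg.inv(M)@np.r_[470,-90,180,1]; u,v=int(c["cx"]+f*q[0]/-q[2]),int(c["cy"]+f*q[1]/q[2])
    im=c["color"][v-50:v+50,u-65:u+65,::-1]; ims.append(cv2.resize(im,(390,300),interpolation=cv2.INTER_CUBIC))
    print(cam,tips(cam,["knob_a","lever_pad","gate","carousel","stand"],c))
cv2.imwrite("pics/c1.png",np.hstack(ims))
```

```text
scene {'knob_a': [], 'lever_pad': [], 'gate': [], 'carousel': [], 'stand': []}
top {'knob_a': [([491.0, -164.0, 178.0], 0.89), ([546.0, -83.0, 178.0], 0.8), ([402.0, -110.0, 180.0], 0.6)], 'lever_pad': [([473.0, -325.0, 168.0], 0.93), ([497.0, -125.0, 135.0], 0.57)], 'gate': [([509.0, -165.0, 134.0], 0.68)], 'carousel': [([473.0, -94.0, 120.0], 0.89), ([452.0, -80.0, 138.0], 0.32)], 'stand': []}
```

View pics/c1.png

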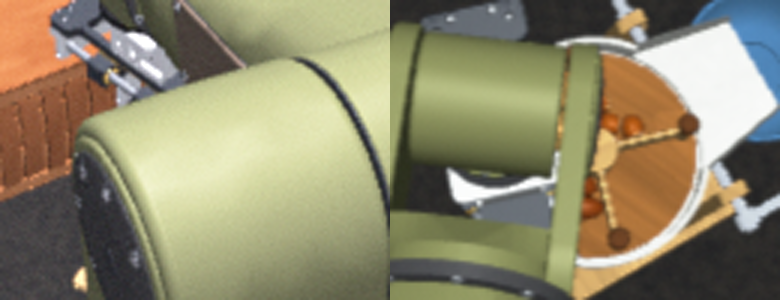

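Emit:
send_rows(
  plan=[
    {"travel": [1.8,1.4,10],"delta_rot": [0,0,0],"fingers": 0.3},
    {"travel": [0,0,10],"delta_rot": [0,0,0],"fingers": 0.3},
    {"travel": [0,0,10],"delta_rot": [0,0,0],"fingers": 0.3},
    {"travel": [0,0,10],"delta_rot": [0,0,0],"fingers": 0.3},
    {"travel": [0,0,0],"delta_rot": [0,0,0],"fingers": 0.46},
    {"travel": [0,0,0],"delta_rot": [0,0,0],"fingers": 0.46},
  ],
  grip_force=3,
)

```text
clock: 5.6
eef_pos: [459.3, -25.3, 192.7]
eef_rot: [3.141, 0.0, 1.771]
wrist_force: [0.5, -0.1, -0.0]
finger_gap: 25.4
```

Run:
```python
from h import *
from scipy.spatial.transform import Rotation as R
import json
C=np.array([473,-97.]); s=manip.read_state(); p=np.array(s["eef_pos"])[:2]; print(np.round(p,1),s["finger_gap"],s["wrist_force"])
y=s["eef_rot"][2]
def tool(v,y): return np.array([v@[np.cos(y),np.sin(y)], v@[np.sin(y),-np.cos(y)]])
# per-row step: rotate by -6 deg, frame at row start
r=74; a0=y
for d in (5.9,): 
    a1=a0-np.radians(d); st=r*np.array([np.cos(a1)-np.cos(a0),np.sin(a1)-np.sin(a0)]); print(d,tool(st,a0), tool(st,a1))
print(np.degrees(np.arctan2(*(p-C)[::-1])),np.hypot(*(p-C)))
```

```text
[459.3 -25.3] 25.426873152557246 [ 0.52033261 -0.1028693  -0.01733211]
5.9 [-0.39199153  7.60664772] [0.39199153 7.60664772]
100.77423136796934 73.03495628379645
```

Emit:
send_rows(
  plan=[
    {"travel": [-0.4,7.6,0],"delta_rot": [0,0,5.9],"fingers": 0.46},
    {"travel": [-0.4,7.6,0],"delta_rot": [0,0,5.9],"fingers": 0.46},
    {"travel": [-0.4,7.6,0],"delta_rot": [0,0,5.9],"fingers": 0.46},
    {"travel": [-0.4,7.6,0],"delta_rot": [0,0,5.9],"fingers": 0.46},
    {"travel": [-0.4,7.6,0],"delta_rot": [0,0,5.9],"fingers": 0.46},
    {"travel": [-0.4,7.6,0],"delta_rot": [0,0,5.9],"fingers": 0.46},
    {"travel": [-0.4,7.6,0],"delta_rot": [0,0,5.9],"fingers": 0.46},
    {"travel": [-0.4,7.6,0],"delta_rot": [0,0,5.9],"fingers": 0.46},
  ],
)

```text
clock: 6.6
eef_pos: [516.9, -37.6, 192.7]
eef_rot: [-3.14, 0.0, 0.944]
wrist_force: [-4.3, 2.2, 2.3]
finger_gap: 25.3
```

Run:
```python
from h import *
C=np.array([473,-97.]); s=manip.read_state(); p=np.array(s["eef_pos"])[:2]; print(np.round(p,1),s["finger_gap"],s["wrist_force"],np.degrees(s["eef_rot"][2]))
print(np.degrees(np.arctan2(*(p-C)[::-1])),np.hypot(*(p-C)))
c=camera("top"); print(tips("top",["knob_a","walnut_bay","carousel"],c)); 
cv2.imwrite("pics/c2.png",cv2.resize(c["color"][185:305,280:480,::-1],None,fx=4,fy=4,interpolation=cv2.INTER_CUBIC))
```

```text
[516.9 -37.6] 25.282133288333252 [-4.26165862  2.24276402  2.28006079] 54.08973062486841
53.57617629059981 73.88203675596556
{'knob_a': [([539.0, -134.0, 179.0], 0.95), ([440.0, -158.0, 180.0], 0.94), ([412.0, -63.0, 181.0], 0.8)], 'walnut_bay': [], 'carousel': [([506.0, -89.0, 141.0], 0.71), ([475.0, -97.0, 120.0], 0.6)]}
```

View pics/c2.png

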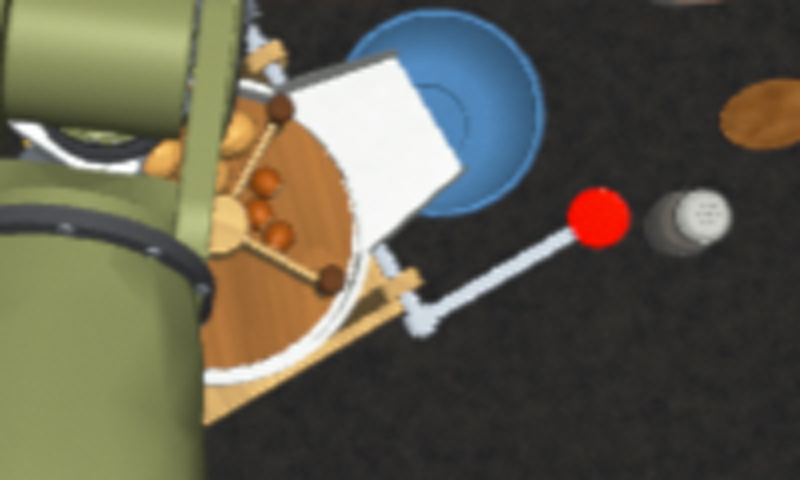

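Emit:
send_rows(
  plan=[
    {"travel": [-0.4,7.6,0],"delta_rot": [0,0,5.9],"fingers": 0.46},
    {"travel": [-0.4,7.6,0],"delta_rot": [0,0,5.9],"fingers": 0.46},
    {"travel": [-0.4,7.6,0],"delta_rot": [0,0,5.9],"fingers": 0.46},
    {"travel": [-0.4,7.6,0],"delta_rot": [0,0,5.9],"fingers": 0.46},
    {"travel": [-0.4,7.6,0],"delta_rot": [0,0,5.9],"fingers": 0.46},
    {"travel": [-0.4,7.6,0],"delta_rot": [0,0,5.9],"fingers": 0.46},
    {"travel": [-0.4,7.6,0],"delta_rot": [0,0,5.9],"fingers": 0.46},
    {"travel": [-0.4,7.6,0],"delta_rot": [0,0,5.9],"fingers": 0.46},
    {"travel": [-0.4,7.6,0],"delta_rot": [0,0,5.9],"fingers": 0.46},
    {"travel": [-0.4,7.6,0],"delta_rot": [0,0,5.9],"fingers": 0.46},
    {"travel": [-0.4,7.6,0],"delta_rot": [0,0,5.9],"fingers": 0.46},
    {"travel": [-0.2,3.8,0],"delta_rot": [0,0,3],"fingers": 0.46},
    {"travel": [-0.1,1.5,0],"delta_rot": [0,0,1],"fingers": 0.46},
  ],
)

```text
clock: 8.43
eef_pos: [545.0, -116.2, 192.6]
eef_rot: [-3.141, -0.0, -0.254]
wrist_force: [-1.0, 4.2, 1.1]
finger_gap: 25.3
```

Run:
```python
from h import *
C=np.array([473,-97.]); s=manip.read_state(); p=np.array(s["eef_pos"])[:2]; print(np.round(p,1),s["finger_gap"],s["wrist_force"],np.degrees(s["eef_rot"][2]))
print(np.degrees(np.arctan2(*(p-C)[::-1])),np.hypot(*(p-C)))
c=camera("top"); t=tips("top",["knob_a","walnut_bay","carousel","gate","bowl_in","lever_pad"],c); print(t)
for q,_ in t["knob_a"]+t["walnut_bay"]+t["gate"]: print(np.degrees(np.arctan2(q[1]+97,q[0]-473)))
cv2.imwrite("pics/c3.png",cv2.resize(c["color"][185:305,280:480,::-1],None,fx=4,fy=4,interpolation=cv2.INTER_CUBIC))
```

```text
[ 545.  -116.2] 25.30637246957369 [-1.00950324  4.17681028  1.08821312] -14.546797749389029
-14.904153092961048 74.52573200683908
{'knob_a': [], 'walnut_bay': [], 'carousel': [], 'gate': [([506.0, -167.0, 135.0], 0.66)], 'bowl_in': [([559.0, -249.0, 6.0], 0.58), ([488.0, -418.0, 1.0], 0.46)], 'lever_pad': [([471.0, -325.0, 167.0], 0.74)]}
-64.75947073521321
```

View pics/c3.png

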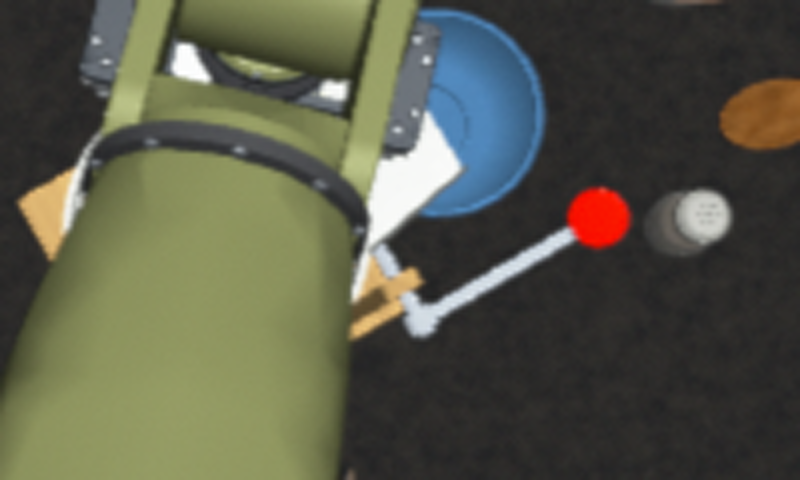

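Emit:
send_rows(
  plan=[
    {"travel": [-0.2,4,0],"delta_rot": [0,0,3],"fingers": 0.46},
    {"travel": [-0.2,4,0],"delta_rot": [0,0,3],"fingers": 0.46},
    {"travel": [0,0,0],"delta_rot": [0,0,0],"fingers": 0.46},
    {"travel": [0,-2.5,0],"delta_rot": [0,0,0],"fingers": 0.46},
    {"travel": [0,0,-12],"delta_rot": [0,0,0],"fingers": 0.46},
    {"travel": [0,0,-16],"delta_rot": [0,0,0],"fingers": 0.46},
    {"travel": [0,0,-16],"delta_rot": [0,0,0],"fingers": 0.46},
    {"travel": [1.2,40,0],"delta_rot": [0,0,0],"fingers": 1},
    {"travel": [1.2,42,0],"delta_rot": [0,0,0],"fingers": 1},
    {"travel": [1.2,42,0],"delta_rot": [0,0,0],"fingers": 1},
    {"travel": [1.2,42,0],"delta_rot": [0,0,0],"fingers": 1},
    {"travel": [1.2,42,0],"delta_rot": [0,0,0],"fingers": 1},
    {"travel": [0,0,0],"delta_rot": [0,0,10],"fingers": 1},
    {"travel": [0,0,0],"delta_rot": [0,0,10],"fingers": 1},
    {"travel": [0,0,0],"delta_rot": [0,0,10],"fingers": 1},
    {"travel": [0,0,0],"delta_rot": [0,0,10],"fingers": 1},
    {"travel": [0,0,0],"delta_rot": [0,0,0],"fingers": 1},
  ],
)

```text
clock: 10.9
eef_pos: [475.9, -318.7, 237.3]
eef_rot: [-3.141, -0.001, -1.057]
wrist_force: [-0.5, -0.8, -0.8]
finger_gap: 0.7
```

Run:
```python
from h import *
s=manip.read_state(); print({k:np.round(s[k],2).tolist() for k in ("joints","eef_pos","eef_rot","wrist_force","finger_gap")})
for cam in("top","scene"):
    c=camera(cam); t=tips(cam,["knob_a","walnut_bay","carousel","gate","bowl_in","lever_pad"],c); print(cam,t)
    for q,_ in t["knob_a"]+t["walnut_bay"]+t["gate"]: print(np.degrees(np.arctan2(q[1]+97,q[0]-473)))
    if cam=="top": cv2.imwrite("pics/c4.png",cv2.resize(c["color"][185:305,280:480,::-1],None,fx=4,fy=4,interpolation=cv2.INTER_CUBIC))
```

```text
{'joints': [-0.65, 0.34, 1.44, -0.0, 1.36, 1.97], 'eef_pos': [475.86, -318.65, 237.35], 'eef_rot': [-3.14, -0.0, -1.06], 'wrist_force': [-0.51, -0.83, -0.81], 'finger_gap': 0.72}
top {'knob_a': [([547.0, -120.0, 179.0], 0.92), ([404.0, -73.0, 180.0], 0.92), ([493.0, -27.0, 184.0], 0.79)], 'walnut_bay': [([513.0, -169.0, 131.0], 0.91)], 'carousel': [([476.0, -96.0, 122.0], 0.58)], 'gate': [([505.0, -165.0, 135.0], 0.87), ([405.0, -77.0, 180.0], 0.65)], 'bowl_in': [([563.0, -250.0, 5.0], 0.97), ([514.0, -168.0, 130.0], 0.69)], 'lever_pad': []}
-17.26580949501459
160.8209919741893
74.05460409907715
-60.94539590092286
-64.79887635452492
163.6104596659652
scene {'knob_a': [([495.0, -29.0, 175.0], 0.53)], 'walnut_bay': [([374.0, 190.0, 1.0], 0.25)], 'carousel': [], 'gate': [], 'bowl_in': [], 'lever_pad': []}
72.07208023799276
109.03175827415119
```

View pics/c4.png

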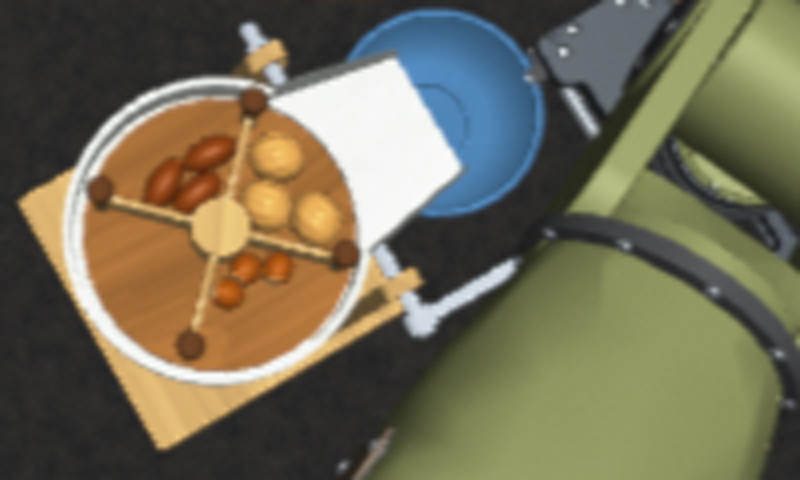

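Emit:
send_rows(
  plan=[
    {"travel": [2.3,4.7,15],"delta_rot": [0,0,0],"fingers": 1},
    {"travel": [0,0,15],"delta_rot": [0,0,0],"fingers": 1},
    {"travel": [0,0,12],"delta_rot": [0,0,0],"fingers": 1},
    {"travel": [0,0,6],"delta_rot": [0,0,0],"fingers": 1},
    {"travel": [0,0,4],"delta_rot": [0,0,0],"fingers": 1},
    {"travel": [0.5,0,3],"delta_rot": [0,0,0],"fingers": 1},
    {"travel": [0.5,0,3],"delta_rot": [0,0,0],"fingers": 1},
    {"travel": [0,0,0],"delta_rot": [0,0,0],"fingers": 1},
  ],
)

```text
clock: 12.6
eef_pos: [473.8, -324.4, 179.6]
eef_rot: [-3.141, -0.003, -1.058]
wrist_force: [0.6, -1.4, 6.5]
finger_gap: 0.6
```

Emit:
send_rows(
  plan=[
    {"travel": [1.4,0,4],"delta_rot": [0,0,0],"fingers": 1},
    {"travel": [1.3,0,4],"delta_rot": [0,0,0],"fingers": 1},
    {"travel": [1.2,0,4],"delta_rot": [0,0,0],"fingers": 1},
    {"travel": [1.0,0,4],"delta_rot": [0,0,0],"fingers": 1},
    {"travel": [0.8,0,4],"delta_rot": [0,0,0],"fingers": 1},
    {"travel": [0.7,0,4],"delta_rot": [0,0,0],"fingers": 1},
    {"travel": [0.5,0,4],"delta_rot": [0,0,0],"fingers": 1},
    {"travel": [0.4,0,4],"delta_rot": [0,0,0],"fingers": 1},
    {"travel": [0.2,0,4],"delta_rot": [0,0,0],"fingers": 1},
    {"travel": [0,0,4],"delta_rot": [0,0,0],"fingers": 1},
  ],
)

```text
clock: 13.85
eef_pos: [477.9, -331.3, 139.8]
eef_rot: [-3.14, -0.004, -1.058]
wrist_force: [2.1, -3.6, 5.7]
finger_gap: 0.4
```

Emit:
send_rows(
  plan=[
    {"travel": [0,0,4],"delta_rot": [0,0,0],"fingers": 1},
    {"travel": [-0.2,0,4],"delta_rot": [0,0,0],"fingers": 1},
    {"travel": [-0.4,0,4],"delta_rot": [0,0,0],"fingers": 1},
    {"travel": [-0.5,0,4],"delta_rot": [0,0,0],"fingers": 1},
    {"travel": [-0.7,0,4],"delta_rot": [0,0,0],"fingers": 1},
    {"travel": [-0.8,0,4],"delta_rot": [0,0,0],"fingers": 1},
    {"travel": [-1.0,0,4],"delta_rot": [0,0,0],"fingers": 1},
    {"travel": [-1.2,0,4],"delta_rot": [0,0,0],"fingers": 1},
    {"travel": [-1.3,0,4],"delta_rot": [0,0,0],"fingers": 1},
    {"travel": [-1.4,0,4],"delta_rot": [0,0,0],"fingers": 1},
    {"travel": [-1.0,0,3],"delta_rot": [0,0,0],"fingers": 1},
    {"travel": [0,0,0],"delta_rot": [0,0,0],"fingers": 1},
    {"travel": [0,0,0],"delta_rot": [0,0,0],"fingers": 1},
    {"travel": [0,0,0],"delta_rot": [0,0,0],"fingers": 1},
    {"travel": [0,0,0],"delta_rot": [0,0,0],"fingers": 1},
  ],
)

```text
clock: 15.72
eef_pos: [472.9, -323.0, 96.0]
eef_rot: [-3.141, -0.001, -1.058]
wrist_force: [-0.8, -1.8, 10.9]
finger_gap: 0.6
```

Run:
```python
from h import *
s=manip.read_state(); print({k:np.round(s[k],2).tolist() for k in ("clock","eef_pos","wrist_force")})
c=camera("top"); t=tips("top",["walnut_1_mid","bowl_in","walnut_bay","gate"],c); print(t)
cv2.imwrite("pics/c5.png",cv2.resize(c["color"][185:305,280:480,::-1],None,fx=4,fy=4,interpolation=cv2.INTER_CUBIC))
```

```text
{'clock': 15.72, 'eef_pos': [472.91, -323.03, 96.05], 'wrist_force': [-0.83, -1.77, 10.89]}
{'walnut_1_mid': [([562.0, -267.0, 16.0], 0.62), ([518.0, -122.0, 186.0], 0.53)], 'bowl_in': [([559.0, -250.0, 5.0], 0.84)], 'walnut_bay': [([519.0, -185.0, 126.0], 0.88)], 'gate': [([514.0, -178.0, 133.0], 0.9)]}
```

View pics/c5.png

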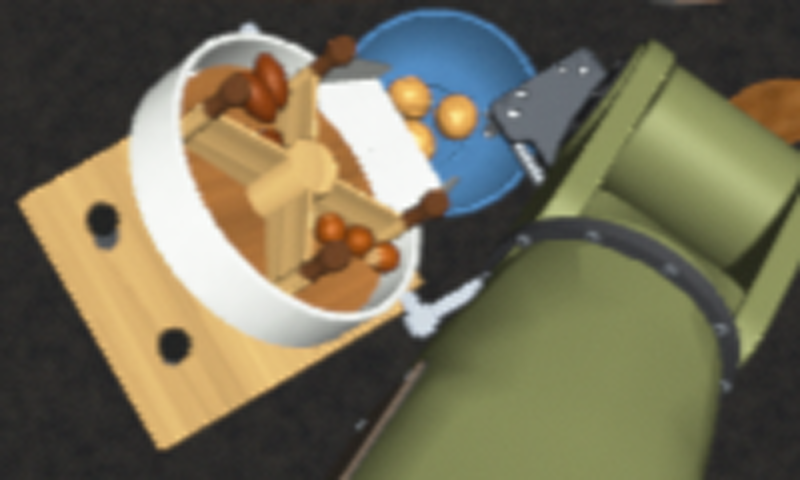

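Emit:
send_rows(
  plan=[
    {"travel": [1.4,0,-4],"delta_rot": [0,0,0],"fingers": 1},
    {"travel": [1.4,0,-4],"delta_rot": [0,0,0],"fingers": 1},
    {"travel": [1.3,0,-4],"delta_rot": [0,0,0],"fingers": 1},
    {"travel": [1.2,0,-4],"delta_rot": [0,0,0],"fingers": 1},
    {"travel": [1,0,-4],"delta_rot": [0,0,0],"fingers": 1},
    {"travel": [0.8,0,-4],"delta_rot": [0,0,0],"fingers": 1},
    {"travel": [0.6,0,-4],"delta_rot": [0,0,0],"fingers": 1},
    {"travel": [0.4,0,-4],"delta_rot": [0,0,0],"fingers": 1},
    {"travel": [0.2,0,-4],"delta_rot": [0,0,0],"fingers": 1},
    {"travel": [0,0,-4],"delta_rot": [0,0,0],"fingers": 1},
    {"travel": [0,0,-4],"delta_rot": [0,0,0],"fingers": 1},
  ],
)

```text
clock: 17.35
eef_pos: [476.9, -330.1, 139.7]
eef_rot: [3.142, 0.0, -1.058]
wrist_force: [-1.7, 2.5, 3.7]
finger_gap: 0.6
```

Emit:
send_rows(
  plan=[
    {"travel": [-0.2,0,-4],"delta_rot": [0,0,0],"fingers": 1},
    {"travel": [-0.4,0,-4],"delta_rot": [0,0,0],"fingers": 1},
    {"travel": [-0.6,0,-4],"delta_rot": [0,0,0],"fingers": 1},
    {"travel": [-0.8,0,-4],"delta_rot": [0,0,0],"fingers": 1},
    {"travel": [-1,0,-4],"delta_rot": [0,0,0],"fingers": 1},
    {"travel": [-1.1,0,-4],"delta_rot": [0,0,0],"fingers": 1},
    {"travel": [-1.2,0,-4],"delta_rot": [0,0,0],"fingers": 1},
    {"travel": [-1.3,0,-4],"delta_rot": [0,0,0],"fingers": 1},
    {"travel": [-1.3,0,-3],"delta_rot": [0,0,0],"fingers": 1},
    {"travel": [-0.7,0,-2],"delta_rot": [0,0,0],"fingers": 1},
    {"travel": [-0.7,0,-2],"delta_rot": [0,0,0],"fingers": 1},
    {"travel": [0,0,-2],"delta_rot": [0,0,0],"fingers": 1},
    {"travel": [0,0,-2],"delta_rot": [0,0,0],"fingers": 1},
    {"travel": [0,0,-2],"delta_rot": [0,0,0],"fingers": 1},
  ],
)

```text
clock: 19.1
eef_pos: [472.0, -321.8, 184.2]
eef_rot: [3.141, 0.001, -1.058]
wrist_force: [-2.2, 4.8, 4.0]
finger_gap: 0.2
```

Emit:
send_rows(
  plan=[
    {"travel": [0,0,-1.5],"delta_rot": [0,0,0],"fingers": 1},
    {"travel": [0,0,-1.5],"delta_rot": [0,0,0],"fingers": 1},
    {"travel": [0,0,-1.5],"delta_rot": [0,0,0],"fingers": 1},
    {"travel": [0,0,-1.5],"delta_rot": [0,0,0],"fingers": 1},
  ],
)

```text
clock: 19.6
eef_pos: [472.3, -322.1, 190.4]
eef_rot: [3.142, -0.0, -1.058]
wrist_force: [-1.0, 0.1, -0.8]
finger_gap: 0.9
```

Contact released. Lift clear, move aside toward the base and look.

Emit:
send_rows(
  plan=[
    {"travel": [0,0,-10],"delta_rot": [0,0,0],"fingers": 1},
    {"travel": [0,0,-20],"delta_rot": [0,0,0],"fingers": 1},
    {"travel": [0,0,-20],"delta_rot": [0,0,0],"fingers": 1},
    {"travel": [0,40,0],"delta_rot": [0,0,0],"fingers": 1},
    {"travel": [0,40,0],"delta_rot": [0,0,0],"fingers": 1},
    {"travel": [0,40,0],"delta_rot": [0,0,0],"fingers": 1},
    {"travel": [0,0,0],"delta_rot": [0,0,0],"fingers": 1},
    {"travel": [0,0,0],"delta_rot": [0,0,0],"fingers": 1},
    {"travel": [0,0,0],"delta_rot": [0,0,0],"fingers": 1},
  ],
)

```text
clock: 20.72
eef_pos: [368.5, -380.4, 240.6]
eef_rot: [-3.142, -0.0, -1.057]
wrist_force: [-0.4, 0.1, 0.1]
finger_gap: 0.8
```

Run:
```python
from h import *
s=manip.read_state(); print({k:np.round(s[k],2).tolist() for k in ("clock","eef_pos","wrist_force")})
c=camera("top"); t=tips("top",["walnut_1_mid","hazelnut_1_mid","pecan_1_mid","bowl_in","gate","carousel","lever_pad","knob_a","lemon_2","garlic","pepper"],c)
for k in t: print(k,t[k])
cv2.imwrite("pics/c6.png",cv2.resize(c["color"][185:305,280:480,::-1],None,fx=4,fy=4,interpolation=cv2.INTER_CUBIC))
```

```text
{'clock': 20.72, 'eef_pos': [368.48, -380.41, 240.55], 'wrist_force': [-0.41, 0.11, 0.14]}
walnut_1_mid [([454.0, 370.0, -0.0], 0.71), ([563.0, -268.0, 21.0], 0.65), ([514.0, -169.0, 135.0], 0.42)]
hazelnut_1_mid [([448.0, -150.0, 139.0], 0.4)]
pecan_1_mid [([499.0, -86.0, 138.0], 0.61)]
bowl_in [([560.0, -251.0, 6.0], 0.8)]
gate [([507.0, -168.0, 136.0], 0.67)]
carousel [([475.0, -100.0, 117.0], 0.65), ([448.0, -152.0, 139.0], 0.19)]
lever_pad [([471.0, -323.0, 170.0], 0.55)]
knob_a [([402.0, -76.0, 178.0], 0.92), ([451.0, -174.0, 180.0], 0.82), ([493.0, -29.0, 184.0], 0.73)]
lemon_2 [([454.0, 367.0, 2.0], 0.89), ([369.0, 186.0, 1.0], 0.18)]
garlic [([370.0, 191.0, -1.0], 0.93)]
pepper [([486.0, -417.0, 4.0], 0.82)]
```

View pics/c6.png

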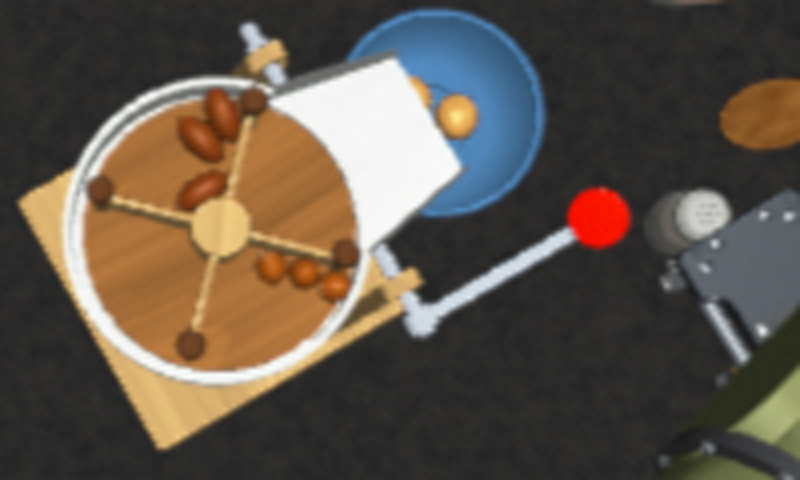

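```bash
python3 -c "
from cell import manip; print(manip.sign_off())"
```

```text
the job is handed in; nothing more can be done
None
```

The walnuts are served and the job is handed in at about 21 s of the 61 s allowed; sign-off gives no verdict.

**What I did:**
- I caged the knob between walnuts and pecans loosely between the fingers and turned the carousel about 118° clockwise. The walnut bay ended at about −61°, and the spout measured −61° to −65°.
- I pressed the red lever pad down with closed fingertips to the stop; the force rose to about 11 N there.
- I let the lever up slowly at about 30 mm/s or less until contact was released, then moved the arm clear.

**Last checks:**
- **Walnuts:** all three were visible in the blue bowl while the pan was tipped. In the final picture the chute hides one fully and one partly, so I did not see all three again.
- **Other nuts:** the three hazelnuts and three pecans are still in their bays.
- **Pan:** the final picture shows the pan and lever as they were at the start, level.
- **Bystanders:** the bowl, lemon, garlic and pepper mill positions agree with the first measurements to within about 6 mm, close to the detector's own noise.
- **Arm:** the wrist force reads about zero.
- **Detections that disagreed:** in the final check the network's best walnut match was actually the lemon, and a weaker one was the empty spout. I discounted both against the picture.

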